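# Snap the lint filter cassette into its spring clips

### The arm

A 6-joint arm with a two-finger parallel gripper is mounted at the origin on the work surface. World frame = base frame: x ahead of the robot, y to its left, z up, the work surface at z = 0. Lengths are in mm, angles in rad, forces in N, time in s.
With the tool pointing down it reaches from about 400 to 925 mm from the base axis. Payload 3.4 kg.
Tool frame: the origin (TCP) lies on the centre line of the jaws, within the pads' length; the fingertips stand 14 mm ahead of it and the grasp point (between the pads) lies 5 mm behind it (r.tip_reach is the z of the fingertips in the tool frame, in mm); z points along the fingers, y is the line along which they close (so a half turn about z gives the same grasp; the last joint's range is limited). The gripper opens to 85 mm and grips with 20 to 120 N. Pads are 22 mm wide; open, the fingers measure 114 mm over their backs; the gripper's body (76 mm by 85 mm) begins 54 mm behind the grasp point. The pads swing forward as they close: fully open they stand 13 mm farther back than shut.
Start: joints at [1.188, 0.307, 1.506, -0, 1.328, -0.073], TCP at [175.323, 547.625, 245.305] pointing down, gripper open.
Joint ranges: [-3.12, 3.12], [-1.05, 2.28], [0.14, 2.33], [-1.42, 4.57], [0.1, 2.73], [-2.68, 2.68]. Speed limits (rad/s): [2.57, 2.57, 3.14, 3.14, 3.14, 3.14].

### API

Orientations are given as a 3x3 rotation matrix whose columns are the frame's x, y, z axes.
In Python, from station import r gives the robot as it stands.
- The arm moves only by the tool apply_moves, never from a script. Its argument "rows" is a list of rows, each an object with "linear": the shift along the tool's x, y, z in m, a list of three; "angular": the turn, a rotation vector about the tool's x, y, z in rad, a list of three; "claw": the opening, from 0 (shut) to 1 (fully open). In form: [{"linear": [x, y, z], "angular": [rx, ry, rz], "claw": claw}, ...]. A call has 1 to 8 rows; each row is the pose to reach, as a shift and turn from the pose commanded when the call began, along the tool's axes at that moment; what a row does not reach only later rows make up. A row lasts 1/8 s, in which the tool goes at most 62.5 mm and 10.7 degrees, less where a joint would pass 70% of its speed; a pose out of reach is approached as far as the arm can. A call with a gripper value outside its range is refused whole. The fingers move at their own pace and stop on an object; the grip force is fixed at half the most. Time passes only in rows, so rows that repeat a pose let the fingers close. It gives the time, the measured TCP pose, the force, the opening and the grip force at its end, in the units of the state.
- r.observe(): the state, without advancing time (a new reading comes with each control period).
- r.read_camera(name): name is "side" or "top"; returns the picture (480x640x3 uint8, red, green, blue); there is no depth.
- r.calibration(name): a dict with "fx", "fy", "cx", "cy" (pixels), "dist_coeffs" ([k1, k2, p1, p2, k3] as OpenCV has them; the pictures are not rectified), "R" (3x3) and "t" (3): a world point X has camera coordinates R X + t. Camera axes: x right, y down, z forward; pixel columns grow to the right and rows downward; lengths in mm; the calibration is good to about 2 mm. A picture is of the moment at which its call begins. calibration takes no time and is no camera call.
- r.sign_off(): hands the job in; it is judged then, once.
The state is a dict: "clock": time; "joint_positions": joint angles; "joint_velocities": joint speeds; "effort": joint torques, N m; "position": TCP position; "tool_rot": TCP orientation; "ft_force": force on the tool from outside, world axes, zero at the start; "moment": the same for the moment, N m; "grip_width": finger opening in mm; "finger_force": force on a finger pad.
Only numpy, scipy, OpenCV 4.12 (cv2) and the standard library are available. Lean on these libraries where they do the work, as an engineer would, in place of code of your own. Each camera call takes 0.05 s, during which the arm holds its last target. There are 200 camera calls.

### The job

Pick up the blue lint filter cassette by its white ridge and press it gently down into the grey filter bay, so that its own chamfered ends spread the two steel spring clips and it snaps in between them, level and fully home; the height of the bay's cradle is not known, so feel for it, and never press the cassette into the bay with more than about 30 N. Then let go; do not push on the clips or the bay with the gripper, and leave the bottle, the cup and the three yellow pegs where they are.

Things in the scene. Friction and masses are not known exactly. Their poses are not given: they have to be found in the camera images.
- cassette: loose blue plastic filter cassette, 0.08 to 0.17 kg, standing flat: a bar with dark slots, 36 mm wide (its x), 120 mm long (its y), 25 mm high. Both y ends are chamfered to a point: 100 mm long at the underside, widest (120 mm) 17.5 mm above it, 109 mm at the top. A white grip ridge stands on top. Origin: centre of the underside, z up. Either way round (half turn) fits
- cassette_grip (a point): point in the middle of the cassette's white grip ridge, 47 mm above its underside, axes as the cassette. The ridge is 14 mm thick (x), 50 mm long (y), from 25 to 57 mm above the underside: pinch it across x from straight above, fingertips at least 26 mm above the underside
- bay: fixed grey filter bay: base 110 mm (x) by 190 mm (y), 10 mm thick. Over it a white cradle with a flat floor and two upright steel clips with brass rollers (8 mm across) facing each other along y, 110 mm apart at rest. The cassette goes on that floor, length along the bay's y, centre over centre; low cheeks leave 3.5 mm play either way in x. Origin: centre of the base's underside, z up
- bay_middle (a point): middle of the base's top face, 10 mm above the lid, straight below the cradle's centre. The cradle floor is set on screws anywhere from 30 to 58 mm above the lid, different each time, not measured; it does not yield when pressed. Clips, rollers (axes 23 mm above the floor) and cheeks (up to 20 mm above the floor, flared tops) go up and down with it
- clip_left (a joint): how far the clip on the bay's +y side is pushed outward, rad about its foot 45 mm below the roller: 0 at rest, about 0.11 as the cassette's widest part passes, about 0.04 with it home. Coming down, the ends touch the rollers 16 mm above home; the push peaks at about 10 N 9 mm above home; from 6 mm on the clips pull it down with up to 13 N; on the floor the push rises steeply
- clip_right (a joint): the same for the clip on the bay's -y side
- bottle: bystander: closed orange bottle, 72 mm across, 210 mm tall, standing; origin at the centre of its underside
- cup: bystander: clear dosing cup, 68 mm across, 60 mm tall; origin at the centre of its underside
- peg0: bystander: yellow clothes peg lying on the lid, 75 x 15 x 11 mm, long along its x; origin at the centre of its underside
- peg1: bystander: a second such yellow peg
- peg2: bystander: a third such yellow peg
Things that resemble listed ones, but are neither listed nor needed, are in the scene too. Of the things like the cassette, leave any that is orange; of the rest the smaller one is meant.

How it is judged (in metres and radians):
On the way:
1. the cassette has been picked up off the lid (height (world z) of cassette above 0.07 m), for 0.05 s.
At the end, for the whole second after the job is handed in: Cassette released, at rest on the cradle floor (underside 27 to 61 mm above the lid), within 7 mm of the bay's centre, in line within 0.12 rad, level within 0.05 rad, both clips snapped in over its ends (each below 0.09 rad) and holding it (clips and floor press on it with over 10 N) (z of cassette in the frame of bay between 0.027 and 0.061 m and horizontal distance between cassette and bay below 0.007 m and angle between the y axis of cassette and the y axis of bay, either way round below 0.12 rad and angle between cassette's own z axis and vertical below 0.05 rad and contact force between cassette and the fingers below 0.1 N and linear speed of cassette below 0.01 m/s and value of joint each of clip_left, clip_right below 0.09 rad and contact force between cassette and bay above 10 N); the robot touches nothing.
It fails at once if the cassette is pushed into the bay with more than about 30 N (over 58 N in all, as the clips' own squeeze and pull of about 28 N count too) (contact force between cassette and bay above 58 N).
It fails at once if the gripper pushes on the bay or its clips with more than 8 N (contact force between any of the fingers, the arm and bay above 8 N).
It fails at once if the bottle, the cup or a peg is moved more than 25 mm (distance of any of bottle, cup, peg0, peg1, peg2 from where it was at the start of the episode above 0.025 m).
It also fails if it takes over 48 s, if anything falls off the work surface, if the arm or the gripper's body presses on something with over 40 N, if the wrist force passes 120 N, or if a joint passes its speed limit or range.

## Working session

There is one attempt and no reset: what is moved stays moved. The work goes in short steps, Python scripts to look and compute and a tool call to move; the robot and the scene stay as the last step left them, time stands still between calls to the robot, and variables do not carry over. Pictures are saved under pics/ and viewed, at most 10 in all, crops included, and the job is handed in when it is done.

Besides the shell and the picture viewer there is one more tool, called after "Call:" as a command line: name --argument value ..., lists and objects as JSON in quotes. apply_moves: Moves the arm, as the interface text tells. Its arguments: {"type":"object","properties":{"rows":{"type":"array","items":{"type":"object","properties":{"linear":{"type":"array","items":{"type":"number"}},"angular":{"type":"array","items":{"type":"number"}},"claw":{"type":"number"}}}}},"required":["rows"]}

```bash
mkdir -p pics
python3 - <<'E'
from station import r
import cv2
for n in("top","side"):
    cv2.imwrite(f"pics/{n}0.png",r.read_camera(n)[:,:,::-1]); print(n,r.calibration(n))
s=r.observe(); print(s["position"],s["tool_rot"],s["ft_force"],s["grip_width"],s["clock"],r.tip_reach)
E
```

```text
top {'fx': 548.6758006821713, 'fy': 548.6758006821713, 'cx': 313.7623485849544, 'cy': 238.7741696448878, 'dist_coeffs': array([-0.04931565,  0.        ,  0.        ,  0.        ,  0.        ]), 'R': array([[ 0.01434203, -0.99989589, -0.00158521],
       [-0.99510604, -0.01411827, -0.09779899],
       [ 0.09776643,  0.00298009, -0.99520493]]), 't': array([  25.7018456 ,  514.63660801, 1364.58394911])}
side {'fx': 561.1083818982298, 'fy': 561.1083818982298, 'cx': 328.945777743718, 'cy': 239.35128090169607, 'dist_coeffs': array([-0.16778452,  0.        ,  0.        ,  0.        ,  0.        ]), 'R': array([[ 0.85467538, -0.51910797, -0.00754407],
       [-0.26954149, -0.43126843, -0.8610197 ],
       [ 0.44370867,  0.73792578, -0.50851564]]), 't': array([-415.71397205,  195.53753825,  950.92572513])}
[175.10877105 547.063252   244.46580989] [[-9.52394613e-01  3.04867277e-01 -6.66072651e-04]
 [ 3.04867986e-01  9.52393046e-01 -1.73114741e-03]
 [ 1.06592764e-04 -1.85179969e-03 -9.99998280e-01]] [0.10476754 0.70202569 0.36924048] 85.44103288019522 0.1 14.0
```

View pics/top0.png

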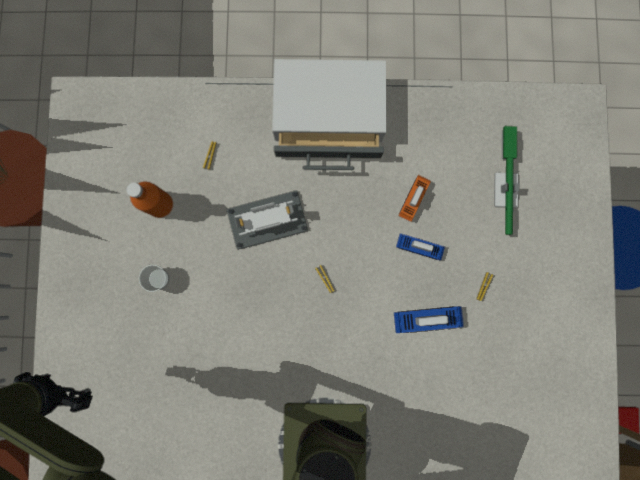

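View pics/side0.png

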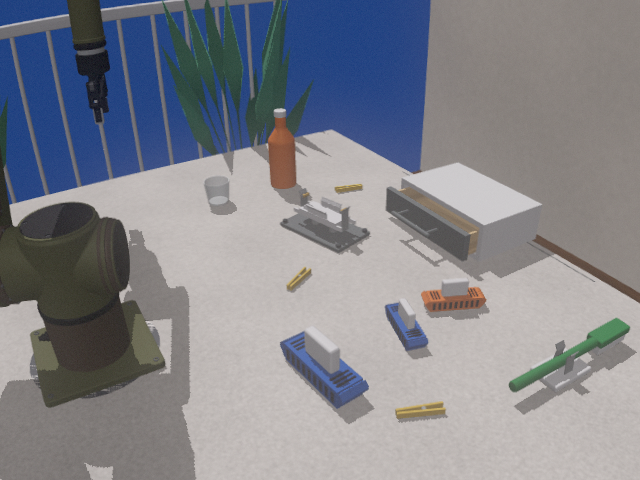

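The top view shows the small blue cassette at about (421,247) and the bay at about (268,219). The side view shows them at about (406,323) and (325,225). The larger blue cassette, at (428,320) in the top view, and the orange one are decoys. Next I'll enlarge both targets.

```bash
cat > h.py <<'E'
import cv2,numpy as np
def crop(img,x0,y0,w,h,s,name=None):
    c=cv2.resize(img[y0:y0+h,x0:x0+w],None,fx=s,fy=s,interpolation=cv2.INTER_CUBIC)
    for i in range(0,w,10):
        cv2.line(c,(i*s,0),(i*s,6),(0,0,255),1); cv2.putText(c,str(x0+i),(i*s,18),0,.35,(0,0,255),1)
    for i in range(0,h,10):
        cv2.line(c,(0,i*s),(6,i*s),(0,0,255),1); cv2.putText(c,str(y0+i),(8,i*s+4),0,.35,(0,0,255),1)
    if name: cv2.imwrite(name,c)
    return c
def proj(cal,X):
    K=np.array([[cal["fx"],0,cal["cx"]],[0,cal["fy"],cal["cy"]],[0,0,1]])
    return cv2.projectPoints(np.float64(X).reshape(-1,1,3),cv2.Rodrigues(cal["R"])[0],cal["t"],K,cal["dist_coeffs"])[0].reshape(-1,2)
def ray(cal,uv,z=None):
    K=np.array([[cal["fx"],0,cal["cx"]],[0,cal["fy"],cal["cy"]],[0,0,1]])
    n=cv2.undistortPoints(np.float64(uv).reshape(-1,1,2),K,cal["dist_coeffs"]).reshape(2)
    d=cal["R"].T@np.r_[n,1]; o=-cal["R"].T@cal["t"]; d/=np.linalg.norm(d)
    return (o,d) if z is None else o+d*(z-o[2])/d[2]
def tri(c1,u1,c2,u2):
    o1,d1=ray(c1,u1);o2,d2=ray(c2,u2)
    a=np.linalg.lstsq(np.c_[d1,-d2],o2-o1,rcond=None)[0]
    p,q=o1+a[0]*d1,o2+a[1]*d2
    return (p+q)/2,np.linalg.norm(p-q)
E
python3 - <<'E'
import cv2,numpy as np
from h import *
t=cv2.imread("pics/top0.png");s=cv2.imread("pics/side0.png")
cv2.imwrite("pics/cas.png",np.hstack([crop(t,393,205,57,85,7),crop(s,378,280,57,85,7)]))
crop(t,218,182,100,75,8,"pics/bt.png"); crop(s,275,178,100,75,8,"pics/bs.png")
E
```

```text
(no output)
```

View pics/cas.png

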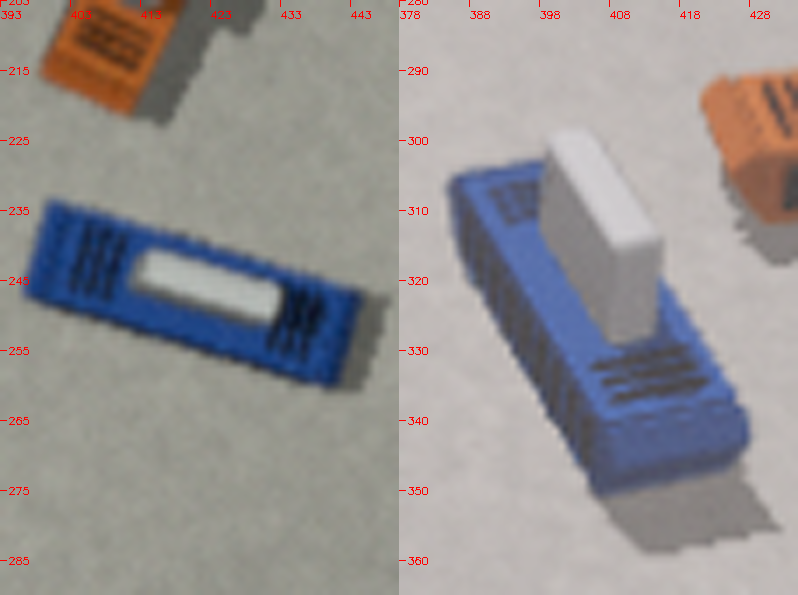

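View pics/bt.png

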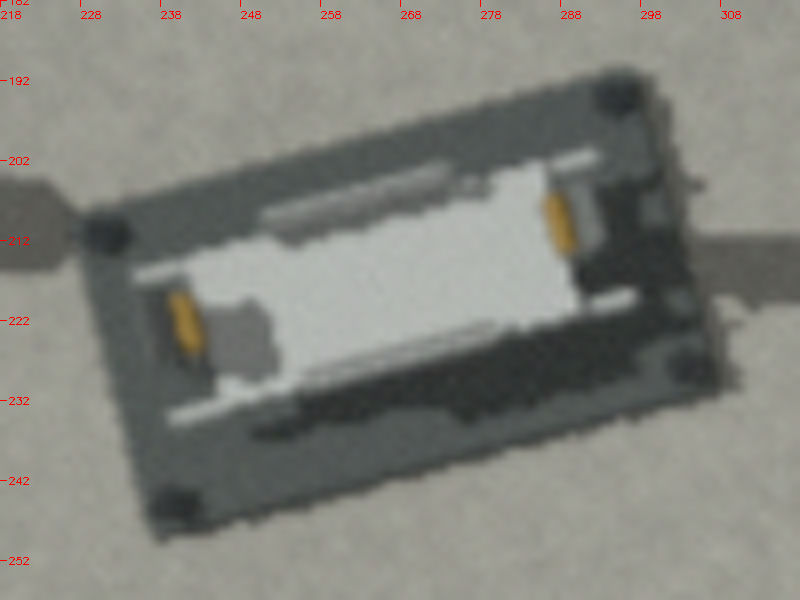

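View pics/bs.png

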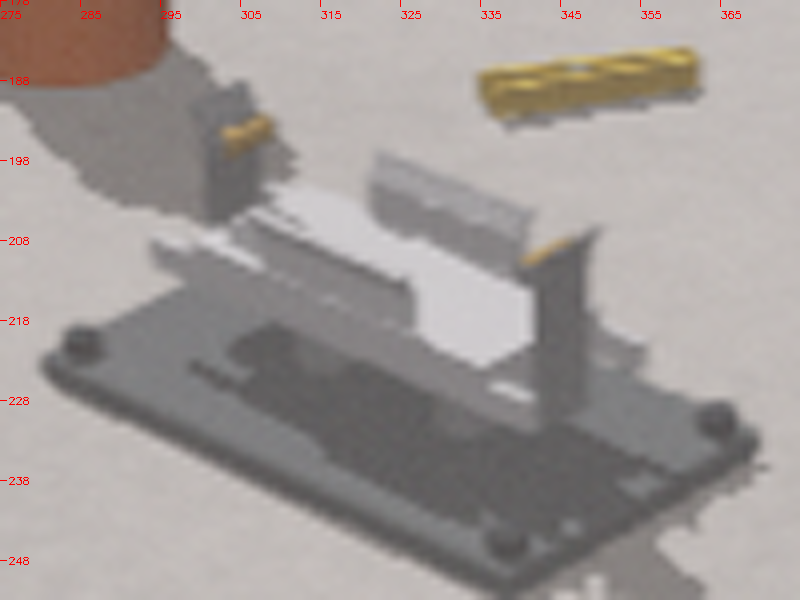

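In the crops, the cassette's ridge top runs from about (414,240) to (431,249) in the top view, and from (400,299) to (412,314) in the side view. The bay rollers are at about (241,222) and (288,210) in the top view, and at (306,195) and (343,209) in the side view. I'll triangulate from these.

```bash
cat > m.py <<'E'
from station import r
from h import *
import numpy as np
from scipy.optimize import least_squares
T,S=r.calibration("top"),r.calibration("side")
f=lambda p,x0,y0,s,ox=0:np.c_[x0+(np.array(p)[:,0]-ox+.5)/s-.5,y0+(np.array(p)[:,1]+.5)/s-.5]
ct=f([(48,200),(25,297),(337,388),(360,292)],393,205,7)
cs_r=f([(553,132),(590,130),(662,238),(615,246)],378,280,7,399)
ct_r=f([(133,290),(145,248),(283,285),(265,325)],393,205,7)
print("ridge tri mean",tri(T,ct_r.mean(0),S,cs_r.mean(0)))
print("bar ctr z17.5",ray(T,ct.mean(0),17.5)); P=[ray(T,u,17.5) for u in ct]
print("sides",[np.linalg.norm(P[i]-P[(i+1)%4]) for i in range(4)])
d=(P[3]+P[2]-P[0]-P[1]); print("yaw long",np.arctan2(d[1],d[0]))
Rg=[ray(S,u,57) for u in cs_r]; print("side ridge z57 ctr",np.mean(Rg,0)); d=Rg[3]+Rg[2]-Rg[0]-Rg[1]; print(np.arctan2(d[1],d[0]),np.linalg.norm(d)/2)
bt=f([(187,324),(561,224)],218,182,8); bs=f([(247,135),(546,250)],275,178,8)
Q=[tri(T,a,S,b) for a,b in zip(bt,bs)]; print("rollers",Q); 
st=f([(107,235),(620,92),(692,366),(176,506)],218,182,8); ss=f([(83,343),(717,420),(508,543)],275,178,8)
# side: left screw, right screw, near screw -> top indices
ids=[3,1,2]
for order in([0,2,3],[3,1,2],[3,2,1],[0,1,2]):
    print(order,[ (np.round(tri(T,st[i],S,v)[0]),round(tri(T,st[i],S,v)[1],1)) for i,v in zip(order,ss)])
C=[ray(T,u,14) for u in st]; print("screw ctr",np.mean(C,0)); d=C[1]+C[2]-C[0]-C[3]; print("yaw",np.arctan2(d[1],d[0]))
B=[ray(T,u,10) for u in f([(82,212),(645,68),(722,388),(158,540)],218,182,8)]
print("base ctr",np.mean(B,0)); d=B[1]+B[2]-B[0]-B[3]; print("yaw",np.arctan2(d[1],d[0]))
d=Q[1][0]-Q[0][0];print("roller yaw",np.arctan2(d[1],d[0]),"mid",(Q[1][0]+Q[0][0])/2,np.linalg.norm(d))
E
python3 m.py
```

```text
ridge tri mean (array([ 499.71800379, -237.00401316,   54.06005072]), np.float64(3.4821735126848816))
bar ctr z17.5 [ 498.77107635 -238.0354948    17.5       ]
sides [np.float64(36.58720706241722), np.float64(117.96800664812119), np.float64(36.18885494839344), np.float64(118.3633404819192)]
yaw long -1.8435956773562772
side ridge z57 ctr [ 499.0139901 -240.1552689   57.       ]
-1.870935548439266 46.78131361229473
rollers [(array([549.65744341, 211.96624933,  71.14884739]), np.float64(2.6765663620704125)), (array([581.27738377,  97.54884449,  74.76363825]), np.float64(1.7005191464696303))]
[0, 2, 3] [(array([558., 266., -20.]), np.float64(67.9)), (array([566.,  42.,  50.]), np.float64(60.1)), (array([558., 199., -64.]), np.float64(128.1))]
[3, 1, 2] [(array([498., 222.,  12.]), np.float64(1.9)), (array([633.,  83.,  12.]), np.float64(1.5)), (array([545.,  58.,  12.]), np.float64(0.5))]
[3, 2, 1] [(array([498., 222.,  12.]), np.float64(1.9)), (array([566.,  42.,  50.]), np.float64(60.1)), (array([610.,  99., -23.]), np.float64(66.5))]
[0, 1, 2] [(array([558., 266., -20.]), np.float64(67.9)), (array([633.,  83.,  12.]), np.float64(1.5)), (array([545.,  58.,  12.]), np.float64(0.5))]
screw ctr [564.67831209 152.63597694  14.        ]
yaw -1.2859475709592854
base ctr [564.56003245 152.01732385  10.        ]
yaw -1.2977032188472115
roller yaw -1.3011698583833886 mid [565.46741359 154.75754691  72.95624282] 118.76123051181438
```

Measured poses:

| Item | Centre x, y (mm) | Long-axis yaw (rad) | Height check |
|---|---|---|---|
| Cassette | (499, -238.5) | -1.852 | ridge top about 55 mm (should be 57) |
| Bay | (565, 153) | -1.295 | roller axes about 73 mm, so floor about 50 mm |

These fit the given sizes. Next I'll plan the moves.

```bash
cat > g.py <<'E'
import sys,numpy as np
from station import r
from scipy.spatial.transform import Rotation as Ro
s=r.observe(); p=s["position"]; R0=s["tool_rot"]
print("t",s["clock"],"p",np.round(p,1),"yaw",round(np.arctan2(R0[1,0],R0[0,0]),4),"F",np.round(s["ft_force"],1),"w",round(s["grip_width"],1),"q",np.round(s["joint_positions"],2))
if len(sys.argv)>1:
    x,y,z,a=map(float,sys.argv[1:5])
    Rd=np.array([[np.cos(a),np.sin(a),0],[np.sin(a),-np.cos(a),0],[0,0,-1]])
    print("lin",np.round(R0.T@(np.array([x,y,z])-p)/1000,4),"ang",np.round(Ro.from_matrix(R0.T@Rd).as_rotvec(),4))
E
python3 g.py 470 100 245 2.0
```

```text
t 0.1 p [175.1 547.1 244.5] yaw 2.8318 F [0.1 0.7 0.4] w 85.4 q [ 1.19  0.31  1.51 -0.    1.33 -0.07]
lin [-0.4171 -0.3359  0.    ] ang [-1.800e-03  7.000e-04  8.318e-01]
```

Call:
apply_moves --rows '[{"linear": [-0.417, -0.336, 0], "angular": [0, 0, 0.83], "claw": 0.6}, {"linear": [-0.417, -0.336, 0], "angular": [0, 0, 0.83], "claw": 0.6}, {"linear": [-0.417, -0.336, 0], "angular": [0, 0, 0.83], "claw": 0.6}, {"linear": [-0.417, -0.336, 0], "angular": [0, 0, 0.83], "claw": 0.6}, {"linear": [-0.417, -0.336, 0], "angular": [0, 0, 0.83], "claw": 0.6}, {"linear": [-0.417, -0.336, 0], "angular": [0, 0, 0.83], "claw": 0.6}, {"linear": [-0.417, -0.336, 0], "angular": [0, 0, 0.83], "claw": 0.6}, {"linear": [-0.417, -0.336, 0], "angular": [0, 0, 0.83], "claw": 0.6}]'

```text
clock: 1.1
position: [451.1, 128.3, 245.2]
tool_rot: [[-0.418, 0.909, -0.0], [0.909, 0.418, 0.0], [0.0, 0.0, -1.0]]
ft_force: [1.3, 0.7, 0.9]
grip_width: 51.3
finger_force: 0.0
```

```bash
python3 g.py 499 -238.5 150 1.290
```

```text
t 1.1 p [451.1 128.3 245.2] yaw 2.0016 F [1.3 0.7 0.9] w 51.3 q [ 0.19  0.16  1.71  0.    1.27 -0.24]
lin [-0.3533 -0.1097  0.0951] ang [-0.000e+00 -3.000e-04  7.116e-01]
```

Call:
apply_moves --rows '[{"linear": [-0.353, -0.11, 0.095], "angular": [0, 0, 0.712], "claw": 0.6}, {"linear": [-0.353, -0.11, 0.095], "angular": [0, 0, 0.712], "claw": 0.6}, {"linear": [-0.353, -0.11, 0.095], "angular": [0, 0, 0.712], "claw": 0.6}, {"linear": [-0.353, -0.11, 0.095], "angular": [0, 0, 0.712], "claw": 0.6}, {"linear": [-0.353, -0.11, 0.095], "angular": [0, 0, 0.712], "claw": 0.6}, {"linear": [-0.353, -0.11, 0.095], "angular": [0, 0, 0.712], "claw": 0.6}, {"linear": [-0.353, -0.11, 0.095], "angular": [0, 0, 0.712], "claw": 0.6}, {"linear": [-0.353, -0.11, 0.095], "angular": [0, 0, 0.712], "claw": 0.6}]'

```text
clock: 2.1
position: [497.3, -236.5, 149.6]
tool_rot: [[0.279, 0.96, -0.002], [0.96, -0.279, 0.001], [0.001, -0.002, -1.0]]
ft_force: [-0.2, 0.1, -0.0]
grip_width: 51.1
finger_force: 0.0
```

```bash
python3 g.py 499 -238.5 45 1.290
```

```text
t 2.1 p [ 497.3 -236.5  149.6] yaw 1.2882 F [-0.2  0.1 -0. ] w 51.1 q [-0.52  0.37  1.69  0.    1.09 -0.24]
lin [-0.0016  0.0024  0.1046] ang [-0.002  -0.001  -0.0018]
```

Call:
apply_moves --rows '[{"linear": [-0.0015, 0.002, 0.04], "angular": [0, 0, 0], "claw": 0.6}, {"linear": [-0.0015, 0.002, 0.08], "angular": [0, 0, 0], "claw": 0.6}, {"linear": [-0.0015, 0.002, 0.104], "angular": [0, 0, 0], "claw": 0.6}, {"linear": [-0.0015, 0.002, 0.104], "angular": [0, 0, 0], "claw": 0.6}]'

```text
clock: 2.6
position: [498.0, -235.7, 45.1]
tool_rot: [[0.275, 0.961, -0.004], [0.961, -0.275, 0.003], [0.001, -0.005, -1.0]]
ft_force: [-0.2, -0.1, 0.1]
grip_width: 51.3
finger_force: 0.0
```

```bash
python3 - <<'E'
from station import r
from h import *
t=r.read_camera("top")[:,:,::-1].copy(); s=r.read_camera("side")[:,:,::-1].copy()
cv2.imwrite("pics/pre.png",np.hstack([crop(t,383,205,66,100,6),crop(s,370,255,66,100,6)]))
E
python3 g.py 499 -238.5 45 1.290
```

```text
t 2.7 p [ 500.  -237.4   47.2] yaw 1.2915 F [ 0.5 -0.1 -0.6] w 51.3 q [-0.52  0.5   1.79  0.    0.85 -0.24]
lin [-0.0014 -0.0006  0.0022] ang [ 0.0006 -0.0001  0.0015]
```

View pics/pre.png

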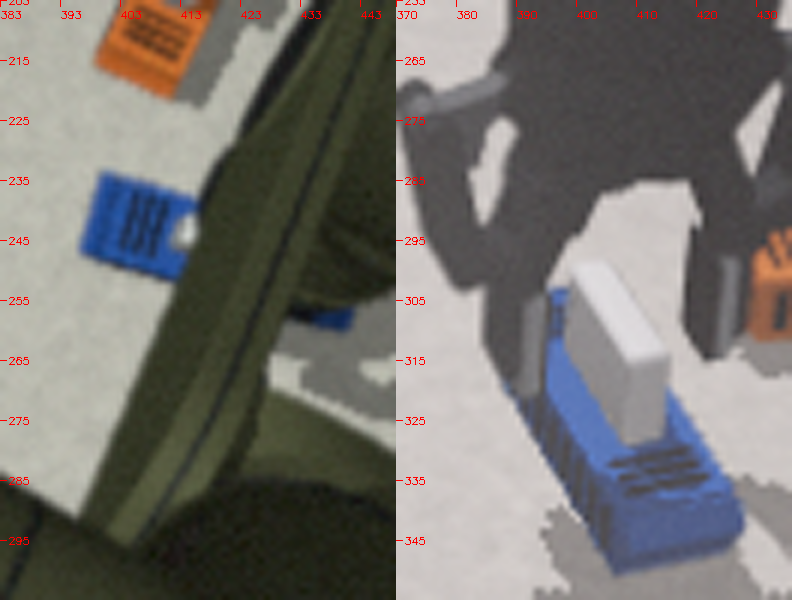

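The ridge, from about (402,300) to (414,313) in the side view, stands centred between the open fingers at (392,315) and (425,305). I'll close on it.

Call:
apply_moves --rows '[{"linear": [-0.001, 0, 0.001], "angular": [0, 0, 0], "claw": 0.6}, {"linear": [-0.001, 0, 0.001], "angular": [0, 0, 0], "claw": 0.0}, {"linear": [-0.001, 0, 0.001], "angular": [0, 0, 0], "claw": 0.0}, {"linear": [-0.001, 0, 0.001], "angular": [0, 0, 0], "claw": 0.0}, {"linear": [-0.001, 0, 0.001], "angular": [0, 0, 0], "claw": 0.0}, {"linear": [-0.001, 0, 0.001], "angular": [0, 0, 0], "claw": 0.0}]'

```text
clock: 3.45
position: [499.4, -239.6, 45.8]
tool_rot: [[0.277, 0.961, 0.0], [0.961, -0.277, -0.0], [-0.0, 0.0, -1.0]]
ft_force: [-1.3, 0.7, 5.8]
grip_width: 12.8
finger_force: 63.3
```

```bash
python3 g.py 499 -238.5 45 1.290; sleep 0; python3 g.py
```

```text
t 3.45 p [ 499.4 -239.6   45.8] yaw 1.2896 F [-1.3  0.7  5.8] w 12.8 q [-0.52  0.5   1.79 -0.    0.85 -0.24]
lin [ 0.001  -0.0007  0.0008] ang [ 0.0005  0.0001 -0.0004]
t 3.45 p [ 499.4 -239.6   45.8] yaw 1.2896 F [-1.3  0.7  5.8] w 12.8 q [-0.52  0.5   1.79 -0.    0.85 -0.24]
```

Call:
apply_moves --rows '[{"linear": [0, 0, -0.03], "angular": [0, 0, 0], "claw": 0.0}, {"linear": [0, 0, -0.08], "angular": [0, 0, 0], "claw": 0.0}, {"linear": [0, 0, -0.13], "angular": [0, 0, 0], "claw": 0.0}, {"linear": [0, 0, -0.155], "angular": [0, 0, 0], "claw": 0.0}, {"linear": [0, 0, -0.155], "angular": [0, 0, 0], "claw": 0.0}]'

```text
clock: 4.08
position: [500.5, -240.2, 202.1]
tool_rot: [[0.277, 0.961, 0.004], [0.961, -0.277, -0.002], [-0.001, 0.005, -1.0]]
ft_force: [-0.4, -0.0, -1.5]
grip_width: 12.8
finger_force: 62.5
```

```bash
python3 g.py 565 153 160 1.847
```

```text
t 4.075 p [ 500.5 -240.2  202.1] yaw 1.2897 F [-0.4 -0.  -1.5] w 12.8 q [-0.52  0.31  1.61  0.    1.21 -0.24]
lin [ 0.3957 -0.0473  0.0415] ang [ 0.0043  0.0024 -0.5573]
```

Call:
apply_moves --rows '[{"linear": [0.05, -0.006, 0], "angular": [0, 0, -0.08], "claw": 0.0}, {"linear": [0.11, -0.013, 0], "angular": [0, 0, -0.16], "claw": 0.0}, {"linear": [0.17, -0.02, 0], "angular": [0, 0, -0.24], "claw": 0.0}, {"linear": [0.23, -0.028, 0], "angular": [0, 0, -0.33], "claw": 0.0}, {"linear": [0.29, -0.035, 0], "angular": [0, 0, -0.42], "claw": 0.0}, {"linear": [0.35, -0.042, 0.02], "angular": [0, 0, -0.5], "claw": 0.0}, {"linear": [0.395, -0.047, 0.04], "angular": [0, 0, -0.557], "claw": 0.0}, {"linear": [0.395, -0.047, 0.04], "angular": [0, 0, -0.557], "claw": 0.0}]'

```text
clock: 5.08
position: [561.3, 155.9, 155.9]
tool_rot: [[-0.277, 0.961, -0.007], [0.961, 0.277, -0.001], [0.001, -0.007, -1.0]]
ft_force: [0.2, -0.5, -1.8]
grip_width: 12.9
finger_force: 62.4
```

Call:
apply_moves --rows '[{"linear": [0, 0, 0], "angular": [0, 0, 0], "claw": 0.0}, {"linear": [0, 0, 0], "angular": [0, 0, 0], "claw": 0.0}, {"linear": [0, 0, 0], "angular": [0, 0, 0], "claw": 0.0}, {"linear": [0, 0, 0], "angular": [0, 0, 0], "claw": 0.0}]'

```text
clock: 5.58
position: [563.9, 152.2, 160.8]
tool_rot: [[-0.271, 0.963, 0.001], [0.963, 0.271, 0.0], [-0.0, 0.001, -1.0]]
ft_force: [-1.0, 0.5, -1.6]
grip_width: 12.6
finger_force: 62.4
```

```bash
python3 - <<'E'
from station import r
from h import *
t=r.read_camera("top")[:,:,::-1].copy(); s=r.read_camera("side")[:,:,::-1].copy()
cv2.imwrite("pics/ht.png",t)
crop(t,218,182,100,75,8,"pics/ht8.png"); crop(s,265,130,114,85,7,"pics/hs7.png")
E
python3 g.py 565 153 160 1.847
```

```text
t 5.675 p [563.8 152.5 160.7] yaw 1.8459 F [ 0.4 -0.8 -0.9] w 13.0 q [ 0.19  0.39  1.6  -0.    1.14 -0.08]
lin [0.0001 0.0013 0.0007] ang [ 0.0007  0.0001 -0.0011]
```

View pics/hs7.png

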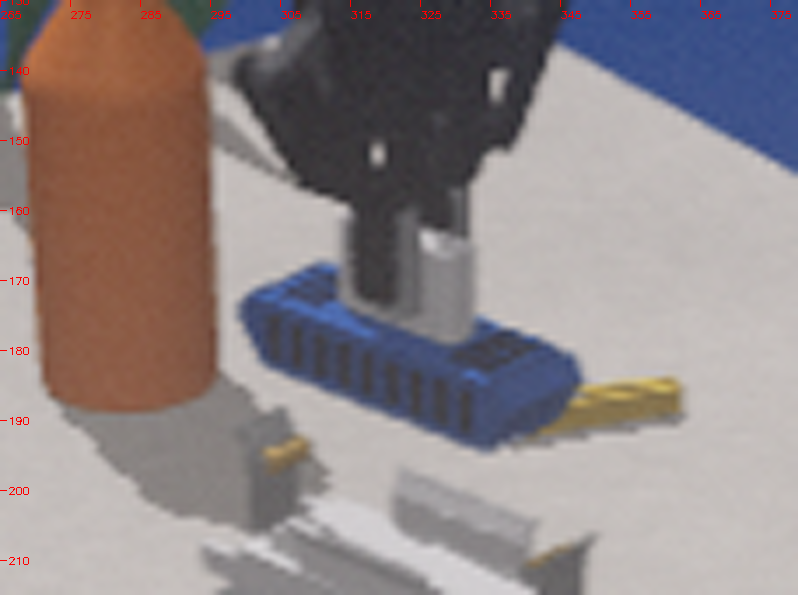

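View pics/ht8.png

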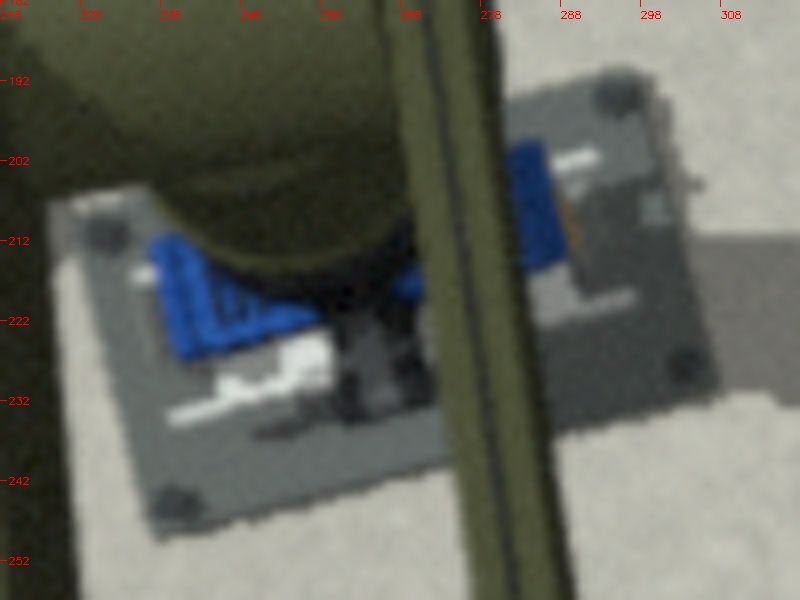

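The side view shows the cassette held level above the bay. Its front corners are at (299,173) and (334,194), and its right tip is at (347,183). The top view shows its corners at about (237,212), (240,227) and (289,215). I'll fit the held cassette and the bay in each view and compare them.

```bash
cat > fit.py <<'E'
from station import r
from h import *
from scipy.optimize import least_squares
T,S=r.calibration("top"),r.calibration("side")
f=lambda p,x0,y0,s:np.c_[x0+(np.array(p)[:,0]+.5)/s-.5,y0+(np.array(p)[:,1]+.5)/s-.5]
def W(M,x,y,z,a):
    u=np.array([np.cos(a),np.sin(a),0]);v=np.array([np.sin(a),-np.cos(a),0]); M=np.array(M,float)
    return M[:,:1]*u+M[:,1:2]*v+np.c_[0*M[:,0],0*M[:,0],M[:,2]]+[x,y,z]
def fit(cams,free_z,z0,name):
    def res(q): return np.concatenate([(proj(c,W(M,q[0],q[1],q[3] if free_z else z0,q[2]))-p).ravel() for c,M,p in cams])
    s=least_squares(res,[565,153,-1.295,z0],loss="soft_l1"); print(name,np.round(s.x,3),"rms px",round(np.sqrt(np.mean(s.fun**2)),2)); return s.x
ct=(T,[(-60,-18,17.5),(-60,18,17.5),(60,-18,17.5),(60,18,17.5)],f([(150,240),(180,360),(545,140),(570,265)],218,182,8))
cs=(S,[(-60,18,17.5),(-50,18,0),(50,18,0),(60,-18,17.5),(54.5,18,25),(-54.5,-18,25)],f([(240,305),(270,367),(487,450),(580,375),(480,380),(325,263)],265,130,7))
fit([ct,cs],True,115,"cassette both");fit([ct],False,115,"cas top");fit([cs],False,115,"cas side")
bt=(T,[(-95,-55,10),(95,-55,10),(95,55,10),(-95,55,10)],f([(82,212),(645,65),(724,388),(155,540)],218,182,8))
bs=(S,[(-95,55,10),(95,55,10),(95,-55,10)],f([(42,360),(510,580),(757,435)],275,178,8))
fit([bt],False,0,"bay top");fit([bs],False,0,"bay side");fit([bt,bs],True,0,"bay both")
rt=(T,[(-55,0,0),(55,0,0)],f([(187,324),(561,224)],218,182,8));rs=(S,[(-55,0,0),(55,0,0)],f([(247,135),(543,251)],275,178,8))
fit([rt,rs],True,73,"rollers both");fit([rt],False,73,"r top");fit([rs],False,73,"r side")
E
python3 fit.py
```

```text
cassette both [563.661 153.255  -1.314 114.712] rms px 0.74
cas top [562.939 153.45   -1.312 115.   ] rms px 0.34
cas side [564.246 152.87   -1.319 115.   ] rms px 0.87
bay top [564.804 152.169  -1.302   0.   ] rms px 0.47
bay side [563.287 149.102  -1.298   0.   ] rms px 0.72
bay both [565.333 152.532  -1.3    -2.761] rms px 0.53
rollers both [564.759 152.912  -1.27   73.888] rms px 1.08
r top [564.497 155.182  -1.283  73.   ] rms px 1.28
r side [565.932 153.824  -1.247  73.   ] rms px 0.3
```

Call:
apply_moves --rows '[{"linear": [0, 0.0012, 0.015], "angular": [0, 0, 0], "claw": 0.0}, {"linear": [0, 0.0012, 0.03], "angular": [0, 0, 0], "claw": 0.0}, {"linear": [0, 0.0012, 0.04], "angular": [0, 0, 0], "claw": 0.0}, {"linear": [0, 0.0012, 0.04], "angular": [0, 0, 0], "claw": 0.0}, {"linear": [0, 0.0012, 0.04], "angular": [0, 0, 0], "claw": 0.0}]'

```text
clock: 6.3
position: [565.0, 153.5, 120.2]
tool_rot: [[-0.273, 0.962, 0.0], [0.962, 0.273, 0.0], [-0.0, 0.0, -1.0]]
ft_force: [0.2, -0.1, -2.2]
grip_width: 12.6
finger_force: 62.4
```

```bash
python3 g.py 565.1 152 110 1.846
```

```text
t 6.3 p [565.  153.5 120.2] yaw 1.847 F [ 0.2 -0.1 -2.2] w 12.6 q [ 0.19  0.44  1.65 -0.    1.06 -0.08]
lin [-0.0015 -0.0003  0.0102] ang [0.0001 0.     0.001 ]
```

Call:
apply_moves --rows '[{"linear": [-0.0005, 0, 0.0015], "angular": [0, 0, 0], "claw": 0.0}, {"linear": [-0.0005, 0, 0.003], "angular": [0, 0, 0], "claw": 0.0}, {"linear": [-0.0005, 0, 0.0045], "angular": [0, 0, 0], "claw": 0.0}, {"linear": [-0.0005, 0, 0.006], "angular": [0, 0, 0], "claw": 0.0}, {"linear": [-0.0005, 0, 0.006], "angular": [0, 0, 0], "claw": 0.0}]'

```text
clock: 6.92
position: [564.8, 152.9, 114.2]
tool_rot: [[-0.273, 0.962, -0.0], [0.962, 0.273, -0.0], [0.0, -0.0, -1.0]]
ft_force: [1.8, -0.4, -0.4]
grip_width: 12.6
finger_force: 62.4
```

Call:
apply_moves --rows '[{"linear": [0, 0, 0.001], "angular": [0, 0, 0], "claw": 0.0}, {"linear": [0, 0, 0.002], "angular": [0, 0, 0], "claw": 0.0}, {"linear": [0, 0, 0.003], "angular": [0, 0, 0], "claw": 0.0}, {"linear": [0, 0, 0.003], "angular": [0, 0, 0], "claw": 0.0}]'

```text
clock: 7.42
position: [564.8, 152.9, 111.2]
tool_rot: [[-0.272, 0.962, -0.0], [0.962, 0.272, -0.0], [0.0, -0.0, -1.0]]
ft_force: [0.2, 0.2, -1.4]
grip_width: 12.9
finger_force: 62.4
```

Call:
apply_moves --rows '[{"linear": [0, 0, 0.0007], "angular": [0, 0, 0], "claw": 0.0}, {"linear": [0, 0, 0.0014], "angular": [0, 0, 0], "claw": 0.0}, {"linear": [0, 0, 0.002], "angular": [0, 0, 0], "claw": 0.0}, {"linear": [0, 0, 0.002], "angular": [0, 0, 0], "claw": 0.0}]'

```text
clock: 7.92
position: [565.0, 153.1, 109.7]
tool_rot: [[-0.272, 0.962, 0.0], [0.962, 0.272, 0.0], [0.0, 0.0, -1.0]]
ft_force: [-0.3, 1.1, 1.3]
grip_width: 13.1
finger_force: 62.9
```

Call:
apply_moves --rows '[{"linear": [0, 0, 0.0007], "angular": [0, 0, 0], "claw": 0.0}, {"linear": [0, 0, 0.0014], "angular": [0, 0, 0], "claw": 0.0}, {"linear": [0, 0, 0.002], "angular": [0, 0, 0], "claw": 0.0}, {"linear": [0, 0, 0.002], "angular": [0, 0, 0], "claw": 0.0}]'

```text
clock: 8.43
position: [565.1, 152.9, 107.7]
tool_rot: [[-0.272, 0.962, 0.0], [0.962, 0.272, 0.0], [-0.0, 0.0, -1.0]]
ft_force: [-1.6, -0.0, 5.9]
grip_width: 12.9
finger_force: 63.3
```

Call:
apply_moves --rows '[{"linear": [0, 0, 0.0007], "angular": [0, 0, 0], "claw": 0.0}, {"linear": [0, 0, 0.0014], "angular": [0, 0, 0], "claw": 0.0}, {"linear": [0, 0, 0.002], "angular": [0, 0, 0], "claw": 0.0}, {"linear": [0, 0, 0.002], "angular": [0, 0, 0], "claw": 0.0}]'

```text
clock: 8.93
position: [565.1, 152.9, 106.0]
tool_rot: [[-0.273, 0.962, 0.001], [0.962, 0.273, 0.0], [-0.0, 0.001, -1.0]]
ft_force: [-1.7, -0.9, 7.2]
grip_width: 13.2
finger_force: 63.6
```

Call:
apply_moves --rows '[{"linear": [0, 0, 0.0007], "angular": [0, 0, 0], "claw": 0.0}, {"linear": [0, 0, 0.0014], "angular": [0, 0, 0], "claw": 0.0}, {"linear": [0, 0, 0.002], "angular": [0, 0, 0], "claw": 0.0}, {"linear": [0, 0, 0.002], "angular": [0, 0, 0], "claw": 0.0}]'

```text
clock: 9.43
position: [565.1, 152.9, 104.3]
tool_rot: [[-0.273, 0.962, 0.001], [0.962, 0.273, 0.0], [-0.0, 0.001, -1.0]]
ft_force: [-2.8, -0.4, 9.2]
grip_width: 12.9
finger_force: 63.9
```

Call:
apply_moves --rows '[{"linear": [0, 0, 0.0007], "angular": [0, 0, 0], "claw": 0.0}, {"linear": [0, 0, 0.0014], "angular": [0, 0, 0], "claw": 0.0}, {"linear": [0, 0, 0.002], "angular": [0, 0, 0], "claw": 0.0}, {"linear": [0, 0, 0.002], "angular": [0, 0, 0], "claw": 0.0}]'

```text
clock: 9.93
position: [565.1, 152.9, 101.5]
tool_rot: [[-0.272, 0.962, 0.0], [0.962, 0.272, 0.0], [-0.0, 0.0, -1.0]]
ft_force: [-1.5, 0.4, 4.3]
grip_width: 12.7
finger_force: 63.4
```

Call:
apply_moves --rows '[{"linear": [0, 0, 0.0007], "angular": [0, 0, 0], "claw": 0.0}, {"linear": [0, 0, 0.0014], "angular": [0, 0, 0], "claw": 0.0}, {"linear": [0, 0, 0.002], "angular": [0, 0, 0], "claw": 0.0}, {"linear": [0, 0, 0.002], "angular": [0, 0, 0], "claw": 0.0}]'

```text
clock: 10.42
position: [564.9, 152.9, 98.4]
tool_rot: [[-0.272, 0.962, -0.001], [0.962, 0.272, -0.0], [0.0, -0.001, -1.0]]
ft_force: [1.8, 2.4, -5.4]
grip_width: 13.0
finger_force: 61.7
```

Call:
apply_moves --rows '[{"linear": [0, 0, 0.0007], "angular": [0, 0, 0], "claw": 0.0}, {"linear": [0, 0, 0.0014], "angular": [0, 0, 0], "claw": 0.0}, {"linear": [0, 0, 0.002], "angular": [0, 0, 0], "claw": 0.0}, {"linear": [0, 0, 0.002], "angular": [0, 0, 0], "claw": 0.0}]'

```text
clock: 10.92
position: [564.9, 152.9, 96.8]
tool_rot: [[-0.272, 0.962, -0.0], [0.962, 0.272, -0.0], [0.0, -0.0, -1.0]]
ft_force: [3.2, 1.5, -10.5]
grip_width: 13.0
finger_force: 61.1
```

Call:
apply_moves --rows '[{"linear": [0, 0, 0.0003], "angular": [0, 0, 0], "claw": 0.0}, {"linear": [0, 0, 0.0006], "angular": [0, 0, 0], "claw": 0.0}, {"linear": [0, 0, 0.001], "angular": [0, 0, 0], "claw": 0.0}, {"linear": [0, 0, 0.001], "angular": [0, 0, 0], "claw": 0.0}]'

```text
clock: 11.42
position: [564.9, 152.9, 96.2]
tool_rot: [[-0.272, 0.962, -0.0], [0.962, 0.272, -0.0], [0.0, -0.0, -1.0]]
ft_force: [3.5, 0.9, -10.8]
grip_width: 12.5
finger_force: 61.1
```

Call:
apply_moves --rows '[{"linear": [0, 0, 0.0003], "angular": [0, 0, 0], "claw": 0.0}, {"linear": [0, 0, 0.0006], "angular": [0, 0, 0], "claw": 0.0}, {"linear": [0, 0, 0.001], "angular": [0, 0, 0], "claw": 0.0}, {"linear": [0, 0, 0.001], "angular": [0, 0, 0], "claw": 0.0}]'

```text
clock: 11.92
position: [564.9, 152.9, 95.2]
tool_rot: [[-0.272, 0.962, -0.0], [0.962, 0.272, -0.0], [0.0, -0.0, -1.0]]
ft_force: [2.5, 1.8, -10.7]
grip_width: 12.7
finger_force: 61.0
```

Call:
apply_moves --rows '[{"linear": [0, 0, 0.0002], "angular": [0, 0, 0], "claw": 0.0}, {"linear": [0, 0, 0.0004], "angular": [0, 0, 0], "claw": 0.0}, {"linear": [0, 0, 0.0006], "angular": [0, 0, 0], "claw": 0.0}, {"linear": [0, 0, 0.0006], "angular": [0, 0, 0], "claw": 0.0}]'

```text
clock: 12.42
position: [564.9, 152.9, 94.8]
tool_rot: [[-0.273, 0.962, 0.0], [0.962, 0.273, -0.0], [-0.0, -0.0, -1.0]]
ft_force: [1.6, 0.2, -8.5]
grip_width: 12.7
finger_force: 61.1
```

Call:
apply_moves --rows '[{"linear": [0, 0, 0.0002], "angular": [0, 0, 0], "claw": 0.0}, {"linear": [0, 0, 0.0004], "angular": [0, 0, 0], "claw": 0.0}, {"linear": [0, 0, 0.0006], "angular": [0, 0, 0], "claw": 0.0}, {"linear": [0, 0, 0.0006], "angular": [0, 0, 0], "claw": 0.0}]'

```text
clock: 12.92
position: [564.9, 152.9, 94.6]
tool_rot: [[-0.273, 0.962, 0.0], [0.962, 0.273, 0.0], [-0.0, 0.0, -1.0]]
ft_force: [-0.7, 0.6, -2.1]
grip_width: 13.1
finger_force: 62.2
```

Call:
apply_moves --rows '[{"linear": [0, 0, 0.0002], "angular": [0, 0, 0], "claw": 0.0}, {"linear": [0, 0, 0.0004], "angular": [0, 0, 0], "claw": 0.0}, {"linear": [0, 0, 0.0006], "angular": [0, 0, 0], "claw": 0.0}, {"linear": [0, 0, 0.0006], "angular": [0, 0, 0], "claw": 0.0}]'

```text
clock: 13.42
position: [564.9, 152.9, 94.6]
tool_rot: [[-0.273, 0.962, 0.001], [0.962, 0.273, 0.0], [-0.0, 0.001, -1.0]]
ft_force: [-2.8, 0.6, 6.3]
grip_width: 13.1
finger_force: 63.6
```

The position has stopped at 94.6 mm while the force climbs, so the cassette is on the floor after the snap. I'll release and retreat straight up.

Call:
apply_moves --rows '[{"linear": [0, 0, 0], "angular": [0, 0, 0], "claw": 0.5}, {"linear": [0, 0, 0], "angular": [0, 0, 0], "claw": 0.5}, {"linear": [0, 0, 0], "angular": [0, 0, 0], "claw": 0.5}, {"linear": [0, 0, 0], "angular": [0, 0, 0], "claw": 0.5}, {"linear": [0, 0, 0], "angular": [0, 0, 0], "claw": 0.5}]'

```text
clock: 14.05
position: [565.0, 152.9, 93.4]
tool_rot: [[-0.273, 0.962, -0.0], [0.962, 0.273, -0.0], [-0.0, -0.0, -1.0]]
ft_force: [0.2, 0.6, -0.8]
grip_width: 42.7
finger_force: 0.0
```

Call:
apply_moves --rows '[{"linear": [0, 0, -0.01], "angular": [0, 0, 0], "claw": 0.5}, {"linear": [0, 0, -0.03], "angular": [0, 0, 0], "claw": 0.5}, {"linear": [0, 0, -0.07], "angular": [0, 0, 0], "claw": 0.5}, {"linear": [0, 0, -0.12], "angular": [0, 0, 0], "claw": 0.5}, {"linear": [0, 0, -0.17], "angular": [0, 0, 0], "claw": 0.5}, {"linear": [0, 0, -0.17], "angular": [0, 0, 0], "claw": 0.5}]'

```text
clock: 14.8
position: [567.9, 153.5, 269.5]
tool_rot: [[-0.273, 0.962, 0.011], [0.962, 0.273, 0.002], [-0.001, 0.011, -1.0]]
ft_force: [-0.3, 0.2, -0.5]
grip_width: 42.4
finger_force: 0.0
```

```bash
python3 - <<'E'
from station import r
from h import *
s=r.read_camera("side")[:,:,::-1].copy(); crop(s,275,168,100,75,8,"pics/end.png")
E
python3 g.py
```

```text
t 14.85 p [566.3 153.2 266.8] yaw 1.8469 F [0.4 0.3 0. ] w 42.8 q [ 0.19  0.3   1.45 -0.    1.38 -0.08]
```

View pics/end.png

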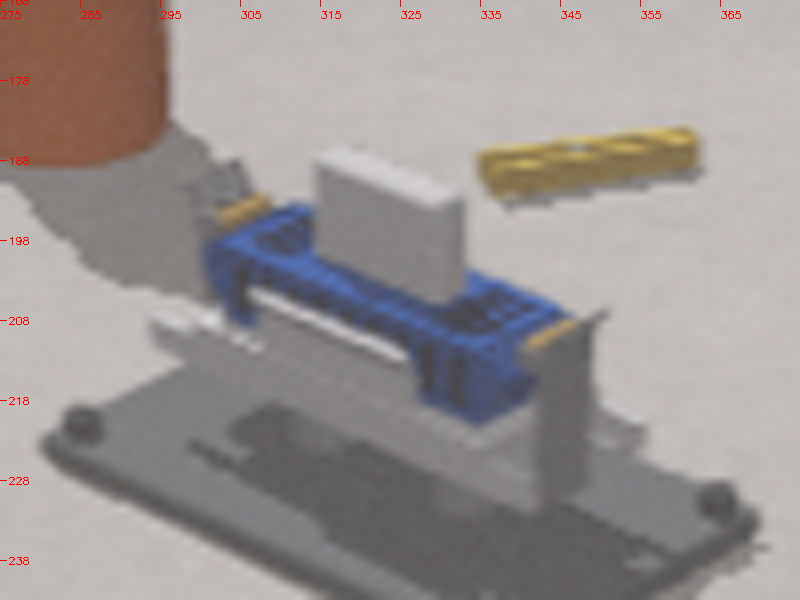

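The cassette sits level in the cradle. Both brass rollers, at about (305,194) and (343,210), have snapped in over its ends, and the gripper is clear, so I'm handing in.

```bash
python3 -c "
from station import r
print(r.sign_off())"
```

```text
the job is handed in; nothing more can be done
None
```

The blue cassette is snapped level into the bay and released, with measured wrist force no higher than about 10 N while pressing it in, and the job was handed in at about 15 s; no verdict came back.

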